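# Lock the rest collar with the second nut

### The job

The brass rest collar on the capping jig's threaded post has already been set to height. Run the hexagon nut above it down onto the collar's washer and tighten it firmly by hand against the collar so that the two are locked together, but not so hard that the collar is turned along from its setting. Then let go, leaving the tube, the cap and the small spanner round the jig where they are.

Things in the scene. Friction and masses are not known exactly. Their poses are not given: they have to be found in the camera images.
- jig: capping jig fixed to the table: grey base plate 190x100x12 mm with an upright steel post with a fine thread (20 mm diameter, top 135 mm above the table) and, 100 mm along the jig's +x from the post, an empty black tube nest (62 mm wide, top 36 mm above the table). Origin on the post's axis at table height, z up along the post.
- collar: the first nut: brass rest collar, a flange 62 mm wide and 5 mm thick with a round neck 30 mm wide and 14 mm high on it, 19 mm high in all. Origin on the post's axis at the flange's underside. Stiff on its thread: it takes 0.8 N m to turn. Its height differs between starts; it must stay as set.
- collar_mark (a point): red line on top of the collar's flange, 28 mm out from the post's axis; shows whether the collar has turned
- washer: dark spring washer on the collar's neck under the nut, 31 mm wide, 2.5 mm thick, origin at its underside on the post's axis, yellow mark on its rim at +x. At the start its x axis points as the collar's does. It lies still until the nut meets it; then it is dragged round with the nut, and the torque jumps to 0.3 N m and rises by 1.5 N m per radian that it turns on the collar
- lock_nut: the second nut: steel hexagon nut on the post above the washer, 36 mm across flats, 41.6 mm across corners, 30 mm high. Origin on the post's axis at its underside. Its y axis is square to a pair of flats (so are the directions 60 and 120 degrees from it). A gap of 0.4 to 1 mm is left at the start between its underside and the washer's top.
- lock_nut_centre (a point): centre of the hexagon nut, 15 mm above its underside; axes as the nut's. The nut runs easily (0.08 N m), 1.5 mm down per clockwise turn seen from above, until it meets the washer. Tight means the washer dragged 0.12 rad or more on the collar (0.45 N m while turning); 0.55 N m is right; from 0.8 N m the collar turns too. It stays tight when released.
- tube_centre (a point): centre of the white capped tube (bystander), 45 mm wide and 118 mm high, standing beside the jig
- cap_centre (a point): centre of the white tube cap (bystander), 46 mm wide and 12 mm high, lying beside the jig
- small_spanner_centre (a point): middle of the small flat double-ended spanner (bystander, too small for the nut), 165x29x6 mm, lying beside the jig
Things that resemble listed ones, but are neither listed nor needed, are in the scene too. What is shaped like the part that bears tube_centre but blue is not meant.

How it is judged:
On the way, in this order (a step that is already met when the one before it is completed fails the run):
1. the nut has been run down onto the washer (z of lock_nut in the frame of washer below 0.00265 m).
2. the nut is tightened against the collar, the washer dragged round by 0.12 rad (angle between the x axis of washer and the x axis of collar, either way round above 0.12 rad), for 0.2 s.
At the end, for the whole second after the job is handed in: the nut, released and at rest, sits on the washer (underside within 0.15 mm of it), the washer has been dragged round on the collar by more than 0.10 rad; the collar's red mark is less than 4 mm from where it was; the tube stands, and tube, cap and spanner are within 20 mm of where they were (z of lock_nut in the frame of washer below 0.00265 m and angle between the x axis of washer and the x axis of collar, either way round above 0.1 rad and distance of collar_mark from where it was at the start of the episode below 0.004 m and angular speed of lock_nut below 0.1 rad/s and distance of each of tube_centre, cap_centre, small_spanner_centre from where it was at the start of the episode below 0.02 m and angle between tube_centre's own z axis and vertical below 0.1 rad); the robot touches nothing.
It fails at once if the collar is dragged round with the nut (its mark moves 4 mm or more) (distance of collar_mark from where it was at the start of the episode above 0.004 m).
It fails at once if the tube is pushed away (20 mm or more) (distance of tube_centre from where it was at the start of the episode above 0.02 m).
It fails at once if the cap is pushed away (20 mm or more) (distance of cap_centre from where it was at the start of the episode above 0.02 m).
It fails at once if the spanner is pushed away (20 mm or more) (distance of small_spanner_centre from where it was at the start of the episode above 0.02 m).
It also fails if it takes over 58 s, if anything falls off the work surface, if the arm or the gripper's body presses on something with over 40 N, if the wrist force passes 120 N, or if a joint passes its speed limit or range.

### The arm

A 7-joint arm with a two-finger parallel gripper is mounted at the origin on a cart in front of the work surface, level with it; the furniture and walls round the work are solid. World frame = base frame: x ahead of the robot, y to its left, z up, the work surface at z = 0. Lengths are in m, angles in rad, forces in N, time in s.
With the tool pointing down it reaches from about 0.35 to 0.9 m from the base axis. Payload 8.1 kg.
Tool frame: the origin (TCP) lies midway between the tips of the shut fingers; the grasp point (between the pads) lies 19 mm behind it; z points along the fingers, y is the line along which they close (so a half turn about z gives the same grasp; the last joint's range is limited). The gripper opens to 92 mm and grips with 3 to 60 N. Pads are 19 mm wide; open, the fingers measure 130 mm over their backs; the gripper's body (75 mm by 190 mm) begins 47 mm behind the grasp point.
Start: joints at [1.233, 0.434, 0.025, 1.573, -0.012, 1.134, -0.075], TCP at [0.145, -0.608, 0.227] pointing down, gripper open.
Joint ranges: [-2.62, 2.62], [-0.44, 2.09], [-1.27, 1.32], [0.08, 2.57], [-1.32, 4.46], [0.12, 2], [-2.74, 2.74]. Speed limits (rad/s): [2.22, 2.22, 3.01, 3.01, 3.14, 3.14, 3.14].

### API

Orientations are given as a rotation vector (axis times angle).
In Python, from cell import arm gives the robot as it stands.
- The arm moves only by the tool arm_command, never from a script. Its arguments are lists of equal length, an entry for each row: "dp": the shift along the tool's x, y, z in units of 25 mm (1.0 is 25 mm), a list of three; "angular": the turn, a rotation vector about the tool's x, y, z in units of 0.15 rad (1.0 is 0.15 rad), a list of three; "claw": the opening, from 0 (shut) to 1 (fully open). In form: {"dp": [[x, y, z], ...], "angular": [[rx, ry, rz], ...], "claw": [claw, ...]}. A call has 1 to 10 rows; each row shifts and turns the commanded pose from where the row before left it, along the tool's axes as they then stand; what a row does not reach is not made up. A row lasts 1/10 s, in which the tool goes at most 50 mm and 8.59 degrees, less where a joint would pass 70% of its speed; a pose out of reach is approached as far as the arm can. A call with a number of a shift or a turn outside -1 to 1 is refused whole. A call with a gripper value outside its range is refused whole. The fingers move at their own pace and stop on an object; "force" is the grip in N (left out, the last holds). Time passes only in rows, so rows that do not move let the fingers close. It gives the time, the measured TCP pose, the force, the opening and the grip force at its end, in the units of the state.
- arm.observe(): the state, without advancing time (a new reading comes with each control period).
- arm.get_image(name): name is "scene" or "top" or "wrist"; returns a dict with "frame" (400x640x3 uint8, red, green, blue), "z_map" (400x640 float32, m along the optical axis (not along the pixel's ray), 0 where there is no reading), "K" (3x3 intrinsics, pixels), "R" (3x3) and "t" (3): a world point X has camera coordinates R X + t. Camera axes: x right, y down, z forward; pixel columns grow to the right and rows downward; lengths in m; the calibration is good to about 2 mm. A picture is of the moment at which its call begins.
- arm.sign_off(): hands the job in; it is judged then, once.
The state is a dict: "clock": time; "joints": joint angles; "dq": joint speeds; "joint_efforts": joint torques, N m; "position": TCP position; "ee_rot": TCP orientation; "force": force on the tool from outside, world axes, zero at the start; "ft_torque": the same for the moment, N m; "width": opening from 0.0 (shut) to 1.0 (fully open); "gripper_force": force on a finger pad.
Only numpy, scipy, OpenCV 4.12 (cv2) and the standard library are available. Lean on these libraries where they do the work, as an engineer would, in place of code of your own. Each camera call takes 0.05 s, during which the arm holds its last target. There are 200 camera calls.

## Working session

There is one attempt and no reset: what is moved stays moved. The work goes in short steps, Python scripts to look and compute and a tool call to move; the robot and the scene stay as the last step left them, time stands still between calls to the robot, and variables do not carry over. Pictures are saved under pics/ and viewed, at most 10 in all, crops included, and the job is handed in when it is done.

Besides the shell and the picture viewer there is one more tool, called after "Request:" by a JSON object that holds its "op" and its "data", one argument or row to a line. arm_command: Moves the arm, as the interface text tells. Its arguments: {"type":"object","properties":{"dp":{"type":"array","items":{"type":"array","items":{"type":"number"}}},"angular":{"type":"array","items":{"type":"array","items":{"type":"number"}}},"claw":{"type":"array","items":{"type":"number"}},"force":{"type":"number"}},"required":["dp","angular","claw"]}

```bash
mkdir -p pics; ls; python3 - <<'E'
from cell import arm
import cv2,numpy as np
for n in ["scene","top"]:
    d=arm.get_image(n); cv2.imwrite(f"pics/{n}0.png",d["frame"][:,:,::-1]); np.savez(f"{n}0.npz",**d)
    print(n,d["K"].tolist(),d["R"].round(3).tolist(),d["t"].round(3).tolist())
print(arm.observe())
E
```

```text
pics
scene [[384.39675760640273, 0.0, 320.307229036654], [0.0, 384.39675760640273, 195.2392930971307], [0.0, 0.0, 1.0]] [[-0.634, -0.773, 0.018], [-0.495, 0.387, -0.778], [0.594, -0.502, -0.628]] [0.461, 0.277, 0.64]
top [[469.5113364452271, 0.0, 317.34380356950874], [0.0, 469.5113364452271, 204.4448117129298], [0.0, 0.0, 1.0]] [[0.005, -1.0, -0.015], [-0.989, -0.003, -0.146], [0.146, 0.015, -0.989]] [0.161, 0.595, 0.937]
{'clock': 0.1, 'joints': array([ 1.23341372,  0.4351284 ,  0.02496139,  1.57396457, -0.01158366,
        1.13398728, -0.07511296]), 'dq': array([ 0.00038251, -0.00075544, -0.00042694, -0.00256455, -0.00060639,
       -0.00121698, -0.00020262]), 'joint_efforts': array([ 4.00095436e-03, -6.69132400e+01,  9.88701023e-01, -3.15142822e+01,
       -6.04557409e-02,  3.74957349e-02, -3.32198806e-05]), 'position': array([ 0.14524654, -0.60744467,  0.22605485]), 'ee_rot': array([-3.11867981e+00, -3.67695852e-01,  4.51949328e-04]), 'force': array([ 0.28323265, -0.52480824,  0.2334788 ]), 'ft_torque': array([-0.04676269,  0.07635505,  0.03873448]), 'gripper_force': 0.0, 'width': 0.9999615428491805}
```

View pics/scene0.png

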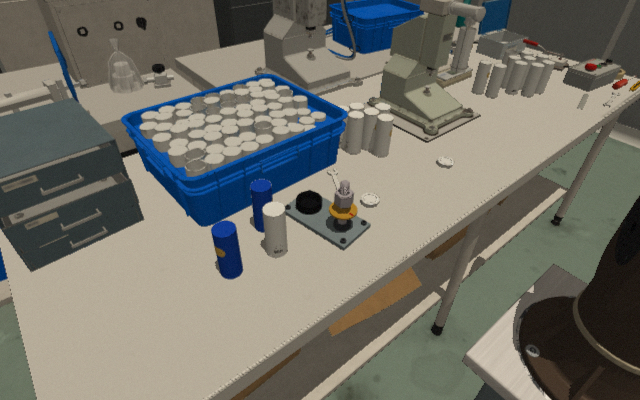

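View pics/top0.png

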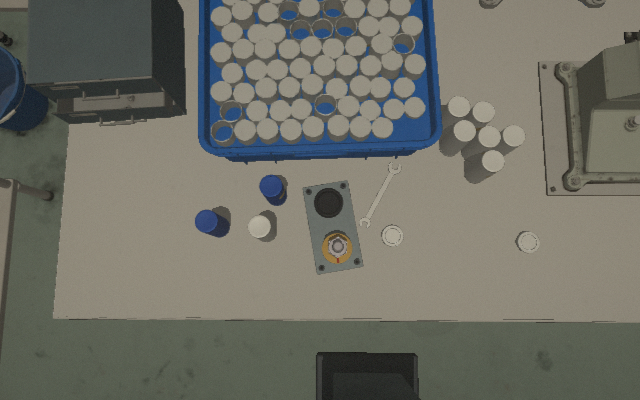

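The scene picture shows the jig with its brass collar and nut at about (343,205). In the top picture the post is at (337,247), the nest at (328,203), the white tube at (260,226), the cap at (392,235) and the spanner at (380,195). Two blue tubes stand to the left. Next I'll measure the nut's centre, heights and orientation.

```bash
cat > h.py <<'E'
import numpy as np,cv2
def pts(d):
    v,u=np.mgrid[0:400,0:640]; z=d["z_map"]; K=d["K"]
    c=np.stack([(u-K[0,2])*z/K[0,0],(v-K[1,2])*z/K[1,1],z],-1)
    return (c-d["t"])@d["R"]
def ray(d,u,v,z):
    r=d["R"].T@np.linalg.inv(d["K"])@[u,v,1]; o=-d["R"].T@d["t"]
    return o+r*(z-o[2])/r[2]
def pix(d,X):
    c=d["R"]@np.array(X)+d["t"]; p=d["K"]@c; return p[:2]/p[2]
E
python3 - <<'E'
from h import *
d=dict(np.load("top0.npz")); P=pts(d)
for n,u,v,z in [("post",337,247,.135),("nest",328,203,.036),("tube",260,226,.118),("cap",392,235,.012),("spanA",395,169,.006),("spanB",365,224,.006),("plate",307,190,.012)]:
    print(n,ray(d,u,v,z).round(4),P[v,u].round(4))
c=d["frame"][215:280,300:375,::-1]
z=P[215:280,300:375,2]
a=cv2.resize(c,None,fx=8,fy=8,interpolation=cv2.INTER_CUBIC)
s=dict(np.load("scene0.npz")); b=cv2.resize(s["frame"][170:240,300:400,::-1],None,fx=6,fy=6,interpolation=cv2.INTER_CUBIC)
cv2.imwrite("pics/crop0.png",a)
# heights near post
x0=ray(d,337,247,.1)[:2]
for n,dd in [("top",d),("scene",s)]:
    Q=pts(dd).reshape(-1,3)
    m=np.hypot(*(Q[:,:2]-x0).T)<.045; q=Q[m]
    h,e=np.histogram(q[:,2],bins=np.arange(0,.15,.005)); print(n,[(round(float(e[i]),3),int(h[i])) for i in range(len(h)) if h[i]])
E
```

```text
post [0.5002 0.1246 0.135 ] [0.5    0.1247 0.1387]
nest [0.5985 0.1408 0.036 ] [0.6019 0.1407 0.0134]
tube [0.5409 0.2723 0.118 ] [0.5411 0.2725 0.1163]
cap [0.5333 0.0037 0.012 ] [0.5334 0.0035 0.0105]
spanA [ 0.6789 -0.0063  0.006 ] [ 0.6783 -0.0059  0.0088]
spanB [0.5574 0.0606 0.006 ] [ 5.58e-01  6.01e-02 -4.00e-04]
plate [0.6305 0.1863 0.012 ] [0.6297 0.1861 0.0169]
top [(0.005, 77), (0.01, 547), (0.015, 42), (0.055, 37), (0.06, 370), (0.065, 16), (0.085, 4), (0.09, 4), (0.1, 3), (0.105, 147), (0.11, 59), (0.115, 1), (0.12, 1), (0.125, 3), (0.13, 51), (0.135, 37)]
scene [(0.005, 15), (0.01, 531), (0.015, 33), (0.02, 98), (0.025, 23), (0.03, 18), (0.035, 3), (0.055, 31), (0.06, 256), (0.065, 29), (0.07, 21), (0.075, 9), (0.08, 30), (0.085, 39), (0.09, 30), (0.095, 38), (0.1, 32), (0.105, 107), (0.11, 23), (0.115, 17), (0.12, 20), (0.125, 19), (0.13, 34), (0.135, 20)]
```

View pics/crop0.png

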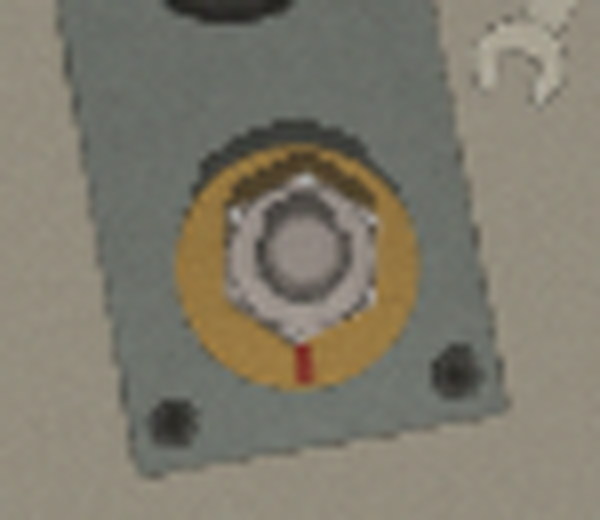

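The crop shows two nut corners on the picture's vertical axis at (306,175) and (303,343), so one pair of flats faces world ±y. The red mark is at (303,365). Heights agree with the sizes given: flange top 0.061, nut top about 0.108, post top 0.135. The part meant is the white tube at (260,226), since the blue ones at (210,222) and (272,189) are excluded. I'm setting out now.

Request:
{"op": "arm_command", "data": {
  "dp": [
    [0.74,-0.9,-0.05],
    [0.74,-0.9,-0.05],
    [0.74,-0.9,-0.05],
    [0.74,-0.9,-0.05],
    [0.74,-0.9,-0.05],
    [0.74,-0.9,-0.05],
    [0.74,-0.9,-0.05],
    [0.74,-0.9,-0.05],
    [0.74,-0.9,-0.05],
    [0.74,-0.9,-0.05]
  ],
  "angular": [
    [0,0,0],
    [0,0,0],
    [0,0,0],
    [0,0,0],
    [0,0,0],
    [0,0,0],
    [0,0,0],
    [0,0,0],
    [0,0,0],
    [0,0,0]
  ],
  "claw": [1,1,1,1,1,1,1,1,1,1],
  "force": 60
}}

```text
clock: 1.1
position: [0.2732, -0.3447, 0.2391]
ee_rot: [-3.12, -0.368, 0.0]
force: [0.6, 0.2, 0.3]
width: 1.001
gripper_force: 0.0
```

```bash
cat > st.py <<'E'
from cell import arm
import numpy as np
from scipy.spatial.transform import Rotation as Ro
s=arm.observe(); M=Ro.from_rotvec(s["ee_rot"]).as_matrix()
print(s["clock"],"p",s["position"].round(4),"q",s["joints"].round(2),"yaw",round(float(np.arctan2(M[1,0],M[0,0])),4),"z",M[:,2].round(3))
print("F",s["force"].round(1),"T",s["ft_torque"].round(3),s["width"],s["gripper_force"])
def go(t):
    print("tool units to",t,(M.T@(np.array(t)-s["position"])/.025).round(2))
E
python3 -c "
from st import *
go([.5,.1246,.25])"
```

```text
1.1 p [ 0.2732 -0.3447  0.2391] q [ 0.89  0.13 -0.12  1.97  0.02  1.04 -0.58] yaw 0.2347 z [-0.  0. -1.]
F [0.6 0.2 0.3] T [-0.033  0.035 -0.01 ] 1.0009741561370775 0.0
tool units to [0.5, 0.1246, 0.25] [ 13.19 -16.15  -0.43]
```

Request:
{"op": "arm_command", "data": {
  "dp": [
    [0.73,-0.9,-0.02],
    [0.73,-0.9,-0.02],
    [0.73,-0.9,-0.02],
    [0.73,-0.9,-0.02],
    [0.73,-0.9,-0.02],
    [0.73,-0.9,-0.02],
    [0.73,-0.9,-0.02],
    [0.73,-0.9,-0.02],
    [0.73,-0.9,-0.02],
    [0.73,-0.9,-0.02]
  ],
  "angular": [
    [0,0,0],
    [0,0,0],
    [0,0,0],
    [0,0,0],
    [0,0,0],
    [0,0,0],
    [0,0,0],
    [0,0,0],
    [0,0,0],
    [0,0,0]
  ],
  "claw": [1,1,1,1,1,1,1,1,1,1]
}}

```text
clock: 2.1
position: [0.3982, -0.0836, 0.2441]
ee_rot: [3.12, 0.368, -0.001]
force: [1.3, 0.4, -0.1]
width: 1.0
gripper_force: 0.0
```

Request:
{"op": "arm_command", "data": {
  "dp": [
    [0.73,-0.9,-0.02],
    [0.73,-0.9,-0.02],
    [0.73,-0.9,-0.02],
    [0.73,-0.9,-0.02],
    [0.73,-0.9,-0.02],
    [0.73,-0.9,-0.02],
    [0.73,-0.9,-0.02],
    [0.5,-0.5,0],
    [0,0,0]
  ],
  "angular": [
    [0,0,0],
    [0,0,0],
    [0,0,0],
    [0,0,0],
    [0,0,0],
    [0,0,0],
    [0,0,0],
    [0,0,0],
    [0,0,0]
  ],
  "claw": [1,1,1,1,1,1,1,1,1]
}}

```text
clock: 3.0
position: [0.4954, 0.1157, 0.2474]
ee_rot: [-3.118, -0.373, 0.0]
force: [0.3, -0.3, 0.6]
width: 1.001
gripper_force: 0.0
```

Request:
{"op": "arm_command", "data": {
  "dp": [
    [0,0,0],
    [0,0,0],
    [0,0,0],
    [0,0,0],
    [0,0,0],
    [0,0,0],
    [0,0,0],
    [0,0,0],
    [0,0,0],
    [0,0,0]
  ],
  "angular": [
    [0,0,-1],
    [0,0,-1],
    [0,0,-1],
    [0,0,-1],
    [0,0,-1],
    [0,0,-1],
    [0,0,-1],
    [0,0,-1],
    [0,0,-1],
    [0,0,-1]
  ],
  "claw": [1,1,1,1,1,1,1,1,1,1]
}}

```text
clock: 4.0
position: [0.4945, 0.1118, 0.2474]
ee_rot: [2.026, 2.401, -0.002]
force: [-0.6, 0.0, -0.4]
width: 1.0
gripper_force: 0.0
```

```bash
python3 -c "
from st import *
go([.5,.1246,.25])"
```

```text
4.0 p [0.4945 0.1118 0.2474] q [ 0.34  0.35 -0.86  1.77  0.29  1.15 -0.44] yaw 1.7398 z [-0.001 -0.001 -1.   ]
F [-0.6  0.  -0.4] T [-0.042 -0.091  0.05 ] 1.000473397129763 0.0
tool units to [0.5, 0.1246, 0.25] [ 0.47  0.3  -0.1 ]
```

Request:
{"op": "arm_command", "data": {
  "dp": [
    [0,0,0],
    [0,0,0],
    [0,0,0],
    [0,0,0],
    [0,0,0],
    [0,0,0],
    [0,0,0],
    [0,0,0],
    [0,0,0],
    [0,0,0]
  ],
  "angular": [
    [0,0,-1],
    [0,0,-1],
    [0,0,-1],
    [0,0,-1],
    [0,0,-1],
    [0,0,-1],
    [0,0,-1],
    [0,0,-1],
    [0,0,-1],
    [0,0,-1]
  ],
  "claw": [1,1,1,1,1,1,1,1,1,1]
}}

```text
clock: 5.0
position: [0.4946, 0.1117, 0.2472]
ee_rot: [0.154, -3.137, 0.002]
force: [0.1, -1.1, -0.6]
width: 1.0
gripper_force: 0.0
```

Request:
{"op": "arm_command", "data": {
  "dp": [
    [0,0,0],
    [0,0,0],
    [0,0,0],
    [0,0,0],
    [0,0,0],
    [0,0,0],
    [0,0,0],
    [0,0,0]
  ],
  "angular": [
    [0,0,-1],
    [0,0,-1],
    [0,0,-1],
    [0,0,-1],
    [0,0,-1],
    [0,0,-1],
    [0,0,-0.33],
    [0,0,0]
  ],
  "claw": [1,1,1,1,1,1,1,1]
}}

```text
clock: 5.8
position: [0.4946, 0.1119, 0.2473]
ee_rot: [1.564, -2.723, 0.001]
force: [-0.0, -0.1, -0.9]
width: 1.0
gripper_force: 0.0
```

```bash
python3 - <<'E'
from st import *
from h import *
go([.5,.1246,.25])
d=arm.get_image("wrist"); np.savez("w1.npz",**d); cv2.imwrite("pics/w1.png",d["frame"][:,:,::-1])
print(pix(d,[.5,.1246,.1085]),(-d["R"].T@d["t"]).round(3))
E
```

```text
5.8 p [0.4946 0.1119 0.2473] q [ 0.55  0.5  -1.24  1.76  0.5   1.25  1.79] yaw -2.0991 z [-0.001 -0.001 -1.   ]
F [-0.  -0.1 -0.9] T [ 0.194 -0.015 -0.043] 0.9999257439937053 0.0
tool units to [0.5, 0.1246, 0.25] [-0.55  0.07 -0.11]
[323.77126732 201.29304533] [0.457 0.049 0.406]
```

View pics/w1.png

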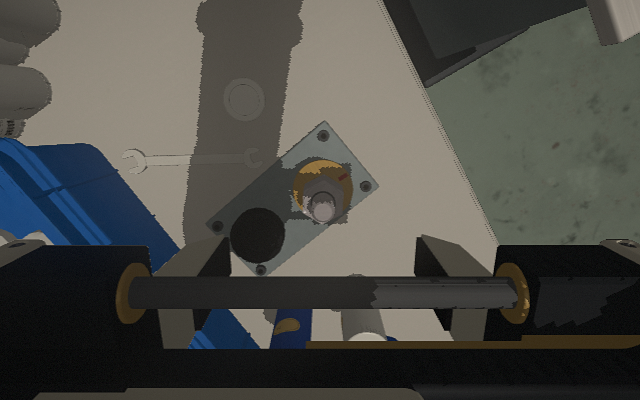

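The wrist view shows the nut and post at about (323,195), with the red mark at (343,177) and the spanner, cap and tube all clear. I'll fit the nut's outline from the points at its top height.

```bash
python3 - <<'E'
from h import *
for f in ["top0","w1"]:
    d=dict(np.load(f+".npz")); P=pts(d).reshape(-1,3)
    for lo,hi,n in [(.104,.114,"nuttop"),(.131,.14,"post"),(.057,.066,"flange")]:
        m=(abs(P[:,2]-(lo+hi)/2)<(hi-lo)/2)&(np.hypot(P[:,0]-.5,P[:,1]-.1246)<.04)
        q=P[m]; xy=(q[:,:2]*1e4).astype(np.float32)
        r=cv2.minAreaRect(xy); c,rad=cv2.minEnclosingCircle(xy)
        print(f,n,m.sum(),"medz",np.median(q[:,2]).round(4),"mean",q[:,:2].mean(0).round(4),"rect",np.round(np.array(r[0])/1e4,4),np.round(np.array(r[1])/1e4,4),round(r[2],1),"circ",np.round(np.array(c)/1e4,4),round(rad/1e4,4))
d=dict(np.load("w1.npz")); b=cv2.resize(d["frame"][150:240,280:370,::-1],None,fx=6,fy=6,interpolation=cv2.INTER_CUBIC); cv2.imwrite("pics/w1c.png",b)
E
```

```text
top0 nuttop 207 medz 0.1088 mean [0.5019 0.1237] rect [0.5025 0.1237] [0.0354 0.0389] 26.5 circ [0.5029 0.123 ] 0.0202
top0 post 86 medz 0.1346 mean [0.5022 0.1232] rect [0.5028 0.1231] [0.0189 0.0184] 71.0 circ [0.5022 0.1231] 0.0098
top0 flange 418 medz 0.0622 mean [0.5007 0.1237] rect [0.5025 0.1226] [0.06   0.0604] 44.9 circ [0.5024 0.1229] 0.0308
w1 nuttop 830 medz 0.1093 mean [0.4989 0.1209] rect [0.501  0.1248] [0.0409 0.0358] 58.6 circ [0.501  0.1251] 0.0206
w1 post 431 medz 0.1351 mean [0.5008 0.1241] rect [0.5012 0.1245] [0.019  0.0191] 58.7 circ [0.5012 0.1248] 0.0099
w1 flange 1325 medz 0.0626 mean [0.4956 0.1153] rect [0.4988 0.1209] [0.0524 0.0608] 58.1 circ [0.5012 0.125 ] 0.031
```

View pics/w1c.png

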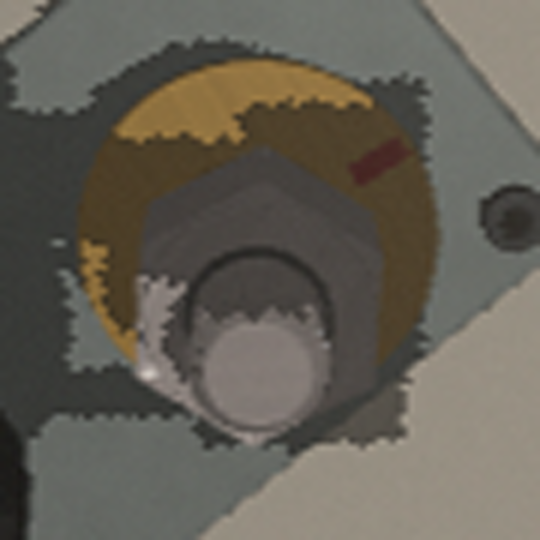

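The outline gives a nut 35.8 mm across flats and 40.9 mm across corners, and a post 19 mm wide at (0.5015, 0.1243), which fits the sizes given. A nut corner lies at 58.6° and the tool's x at 59.7°, so the yaw needs only a small trim.

Request:
{"op": "arm_command", "data": {
  "dp": [
    [-0.28,0,0],
    [-0.28,0,0.5],
    [0,0,0.8],
    [0,0,0.8],
    [0,0,0.8],
    [0,0,0.8],
    [0,0,0.2],
    [0,0,0],
    [0,0,0]
  ],
  "angular": [
    [0,0,0.13],
    [0,0,0],
    [0,0,0],
    [0,0,0],
    [0,0,0],
    [0,0,0],
    [0,0,0],
    [0,0,0],
    [0,0,0]
  ],
  "claw": [1,1,1,1,1,1,1,1,1]
}}

```text
clock: 6.75
position: [0.5025, 0.1259, 0.1507]
ee_rot: [-1.538, 2.739, 0.0]
force: [0.4, 0.3, -0.3]
width: 1.001
gripper_force: 0.0
```

```bash
python3 -c "
from st import *
go([.5015,.1243,.076])"
```

```text
6.75 p [0.5025 0.1259 0.1507] q [ 0.44  0.61 -1.14  1.87  0.63  1.08  1.65] yaw -2.1183 z [ 0.001  0.    -1.   ]
F [ 0.4  0.3 -0.3] T [ 0.123 -0.085  0.01 ] 1.0006773311524262 0.0
tool units to [0.5015, 0.1243, 0.076] [0.08 0.   2.99]
```

Request:
{"op": "arm_command", "data": {
  "dp": [
    [0.08,0,0.7],
    [0,0,0.7],
    [0,0,0.7],
    [0,0,0.7],
    [0,0,0.19],
    [0,0,0],
    [0,0,0]
  ],
  "angular": [
    [0,0,0],
    [0,0,0],
    [0,0,0],
    [0,0,0],
    [0,0,0],
    [0,0,0],
    [0,0,0]
  ],
  "claw": [1,1,1,1,1,1,1]
}}

```text
clock: 7.45
position: [0.5014, 0.1239, 0.0758]
ee_rot: [-1.538, 2.739, 0.0]
force: [-0.2, 1.3, -0.2]
width: 1.004
gripper_force: 0.0
```

```bash
python3 -c "
from st import *
go([.5015,.1243,.076])"
```

```text
7.45 p [0.5014 0.1239 0.0758] q [ 0.38  0.69 -1.05  1.94  0.74  0.95  1.56] yaw -2.1182 z [ 0.  0. -1.]
F [-0.2  1.3 -0.2] T [ 0.156 -0.073 -0.002] 1.0041854729845068 0.0
tool units to [0.5015, 0.1243, 0.076] [-0.02  0.   -0.01]
```

Request:
{"op": "arm_command", "data": {
  "dp": [
    [0,0,0],
    [0,0,0],
    [0,0,0],
    [0,0,0],
    [0,0,0],
    [0,0,0],
    [0,0,0],
    [0,0,0]
  ],
  "angular": [
    [0,0,0],
    [0,0,0],
    [0,0,0],
    [0,0,0],
    [0,0,0],
    [0,0,0],
    [0,0,0],
    [0,0,0]
  ],
  "claw": [0.5,0.35,0.35,0.35,0.35,0.35,0.35,0.35],
  "force": 10
}}

```text
clock: 8.25
position: [0.5011, 0.1236, 0.0754]
ee_rot: [1.538, -2.739, -0.0]
force: [0.5, -0.3, 0.9]
width: 0.398
gripper_force: 10.0
```

```bash
python3 -c "
from st import *
go([.5015,.1243,.076])"
```

```text
8.25 p [0.5011 0.1236 0.0754] q [ 0.38  0.69 -1.05  1.95  0.74  0.95  1.56] yaw -2.1185 z [-0.  0. -1.]
F [ 0.5 -0.3  0.9] T [ 0.193 -0.105 -0.044] 0.39813170635450906 9.97161190956831
tool units to [0.5015, 0.1243, 0.076] [-0.03  0.   -0.02]
```

Gripped at 36.6 mm, which is the width across flats. Now turning clockwise, tool +z.

Request:
{"op": "arm_command", "data": {
  "dp": [
    [0,0,0.001],
    [0,0,0.001],
    [0,0,0.001],
    [0,0,0.001],
    [0,0,0.001],
    [0,0,0.001],
    [0,0,0.001],
    [0,0,0.001]
  ],
  "angular": [
    [0,0,0.3],
    [0,0,0.5],
    [0,0,0.7],
    [0,0,0.7],
    [0,0,0.7],
    [0,0,0.7],
    [0,0,0.4],
    [0,0,0]
  ],
  "claw": [0.3,0.3,0.3,0.3,0.3,0.3,0.3,0.3],
  "force": 25
}}

```text
clock: 9.05
position: [0.5007, 0.124, 0.0753]
ee_rot: [0.659, -3.071, -0.0]
force: [-2.5, 1.5, 0.0]
width: 0.395
gripper_force: 24.9
```

```bash
python3 -c "
from st import *
go([.5015,.1243,.076])"
```

```text
9.05 p [0.5007 0.124  0.0753] q [ 0.3   0.62 -0.9   1.95  0.63  0.88  1.05] yaw -2.7187 z [-0.  0. -1.]
F [-2.5  1.5  0. ] T [ 0.56   0.303 -0.092] 0.39505435965909647 24.932950506918132
tool units to [0.5015, 0.1243, 0.076] [-0.03 -0.   -0.03]
```

Request:
{"op": "arm_command", "data": {
  "dp": [
    [0,0,0.001],
    [0,0,0.001],
    [0,0,0.001],
    [0,0,0.001],
    [0,0,0.001],
    [0,0,0.001],
    [0,0,0.001],
    [0,0,0.001],
    [0,0,0.001],
    [0,0,0]
  ],
  "angular": [
    [0,0,0.5],
    [0,0,0.7],
    [0,0,0.7],
    [0,0,0.7],
    [0,0,0.7],
    [0,0,0.7],
    [0,0,0.7],
    [0,0,0.5],
    [0,0,0.3],
    [0,0,0]
  ],
  "claw": [0.3,0.3,0.3,0.3,0.3,0.3,0.3,0.3,0.3,0.3]
}}

```text
clock: 10.05
position: [0.5008, 0.1248, 0.0751]
ee_rot: [-0.623, -3.079, -0.002]
force: [-1.7, 5.1, -0.8]
width: 0.387
gripper_force: 24.9
```

```bash
python3 -c "
from st import *
go([.5015,.1243,.076])"
```

```text
10.05 p [0.5008 0.1248 0.0751] q [ 0.16  0.55 -0.7   1.96  0.48  0.8   0.37] yaw 2.742 z [-0.     0.001 -1.   ]
F [-1.7  5.1 -0.8] T [ 1.198  0.344 -0.073] 0.3868703667185106 24.94914249982685
tool units to [0.5015, 0.1243, 0.076] [-0.03 -0.01 -0.04]
```

Request:
{"op": "arm_command", "data": {
  "dp": [
    [0,0,0.001],
    [0,0,0.001],
    [0,0,0],
    [0,0,0]
  ],
  "angular": [
    [0,0,0.7],
    [0,0,0.7],
    [0,0,0],
    [0,0,0]
  ],
  "claw": [0.3,0.3,0.3,0.3],
  "force": 50
}}

```text
clock: 10.45
position: [0.5009, 0.125, 0.075]
ee_rot: [-0.94, -2.997, -0.002]
force: [-1.8, 6.2, -0.7]
width: 0.394
gripper_force: 49.9
```

```bash
python3 -c "
from st import *"
```

```text
10.45 p [0.5009 0.125  0.075 ] q [ 0.13  0.53 -0.64  1.96  0.44  0.79  0.19] yaw 2.5337 z [-0.     0.002 -1.   ]
F [-1.8  6.2 -0.7] T [ 1.321  0.286 -0.092] 0.39374445499812166 49.90245373919606
```

Request:
{"op": "arm_command", "data": {
  "dp": [
    [0,0,0.001],
    [0,0,0.001],
    [0,0,0],
    [0,0,0]
  ],
  "angular": [
    [0,0,0.6],
    [0,0,0.6],
    [0,0,0],
    [0,0,0]
  ],
  "claw": [0.3,0.3,0.3,0.3]
}}

```text
clock: 10.85
position: [0.501, 0.1252, 0.075]
ee_rot: [-1.205, -2.901, -0.003]
force: [-1.3, 6.0, -1.4]
width: 0.389
gripper_force: 49.9
```

```bash
python3 -c "
from st import *"
```

```text
10.85 p [0.501  0.1252 0.075 ] q [ 0.1   0.52 -0.6   1.97  0.41  0.77  0.04] yaw 2.354 z [ 0.     0.002 -1.   ]
F [-1.3  6.  -1.4] T [ 1.387  0.119 -0.053] 0.38907552396138 49.90497853606939
```

Still running free at 1.81 rad, so I'll carry on in steps of 0.18 rad, which is within the tightening window even if contact comes mid-step.

Request:
{"op": "arm_command", "data": {
  "dp": [
    [0,0,0.001],
    [0,0,0.001],
    [0,0,0],
    [0,0,0]
  ],
  "angular": [
    [0,0,0.6],
    [0,0,0.6],
    [0,0,0],
    [0,0,0]
  ],
  "claw": [0.3,0.3,0.3,0.3]
}}

```text
clock: 11.25
position: [0.5012, 0.1253, 0.075]
ee_rot: [-1.461, -2.78, -0.003]
force: [-0.6, 6.8, -2.0]
width: 0.388
gripper_force: 49.9
```

```bash
python3 -c "
from st import *"
```

```text
11.25 p [0.5012 0.1253 0.075 ] q [ 0.06  0.51 -0.55  1.97  0.38  0.76 -0.11] yaw 2.174 z [ 0.     0.002 -1.   ]
F [-0.6  6.8 -2. ] T [ 1.405  0.044 -0.05 ] 0.3881511666247554 49.90725953131914
```

Request:
{"op": "arm_command", "data": {
  "dp": [
    [0,0,0.001],
    [0,0,0.001],
    [0,0,0],
    [0,0,0]
  ],
  "angular": [
    [0,0,0.6],
    [0,0,0.6],
    [0,0,0],
    [0,0,0]
  ],
  "claw": [0.3,0.3,0.3,0.3]
}}

```text
clock: 11.65
position: [0.5013, 0.1253, 0.075]
ee_rot: [-1.704, -2.638, -0.003]
force: [-0.7, 6.4, -1.7]
width: 0.391
gripper_force: 49.9
```

```bash
python3 -c "
from st import *"
```

```text
11.65 p [0.5013 0.1253 0.075 ] q [ 0.03  0.5  -0.51  1.97  0.35  0.75 -0.26] yaw 1.9945 z [ 0.001  0.002 -1.   ]
F [-0.7  6.4 -1.7] T [ 1.475 -0.125  0.156] 0.39145930273744783 49.864148581400514
```

Request:
{"op": "arm_command", "data": {
  "dp": [
    [0,0,0]
  ],
  "angular": [
    [0,0,0]
  ],
  "claw": [0.3]
}}

```text
clock: 11.75
position: [0.5014, 0.1254, 0.075]
ee_rot: [-1.704, -2.639, -0.003]
force: [0.3, 6.3, -0.5]
width: 0.389
gripper_force: 49.9
```

```bash
python3 -c "
from st import *
print(s['joint_efforts'].round(3))"
```

```text
11.75 p [0.5014 0.1254 0.075 ] q [ 0.03  0.5  -0.51  1.97  0.35  0.75 -0.26] yaw 1.9946 z [ 0.001  0.002 -1.   ]
F [ 0.3  6.3 -0.5] T [ 1.448 -0.086  0.139] 0.3894489715989723 49.864798095077276
[  3.386 -59.741  -3.302 -21.597   1.139   1.371  -0.167]
```

The torque jumped by about 0.2 N m, so this is probably washer contact. Next is a small step to confirm the slope.

Request:
{"op": "arm_command", "data": {
  "dp": [
    [0,0,0],
    [0,0,0],
    [0,0,0]
  ],
  "angular": [
    [0,0,0.3],
    [0,0,0.2],
    [0,0,0]
  ],
  "claw": [0.3,0.3,0.3],
  "force": 60
}}

```text
clock: 12.05
position: [0.5014, 0.1254, 0.075]
ee_rot: [-1.802, -2.573, -0.003]
force: [0.1, 4.7, -1.2]
width: 0.386
gripper_force: 59.8
```

```bash
python3 -c "
from st import *
print(s['joint_efforts'].round(3))"
```

```text
12.05 p [0.5014 0.1254 0.075 ] q [ 0.02  0.5  -0.49  1.97  0.33  0.75 -0.32] yaw 1.9193 z [ 0.001  0.002 -1.   ]
F [ 0.1  4.7 -1.2] T [ 1.407 -0.14   0.475] 0.3864816443403206 59.81830517761409
[  3.62  -59.932  -2.716 -21.568   0.776   1.418  -0.905]
```

Request:
{"op": "arm_command", "data": {
  "dp": [
    [0,0,0],
    [0,0,0],
    [0,0,0]
  ],
  "angular": [
    [0,0,0.2],
    [0,0,0.1],
    [0,0,0]
  ],
  "claw": [0.3,0.3,0.3]
}}

```text
clock: 12.35
position: [0.5015, 0.1254, 0.075]
ee_rot: [-1.859, -2.532, -0.003]
force: [-0.5, 5.5, -3.3]
width: 0.39
gripper_force: 59.8
```

```bash
python3 -c "
from st import *
print(s['joint_efforts'].round(3))"
```

```text
12.35 p [0.5015 0.1254 0.075 ] q [ 0.01  0.5  -0.47  1.97  0.32  0.75 -0.35] yaw 1.8751 z [ 0.001  0.002 -1.   ]
F [-0.5  5.5 -3.3] T [ 1.408 -0.151  0.626] 0.3896520815978862 59.80751993134618
[  3.707 -59.911  -2.536 -21.511   0.678   1.445  -0.828]
```

```bash
python3 -c "
from cell import arm
import numpy as np
T=[]
for i in range(10): arm.get_image('top'); o=arm.observe(); T.append(np.r_[o['ft_torque'],o['joint_efforts'][6],o['gripper_force']])
print(np.mean(T,0).round(3),np.std(T,0).round(3),o['clock'])"
```

```text
[ 1.409 -0.159  0.574 -0.585 59.809] [0.033 0.028 0.033 0.024 0.   ] 12.85
```

The torque averages 0.574 N m, agreed by joint 7 at 0.585, so the washer is dragged about 0.18 rad and is within the limits. Releasing and lifting clear.

Request:
{"op": "arm_command", "data": {
  "dp": [
    [0,0,0],
    [0,0,0],
    [0,0,0],
    [0,0,0],
    [0,0,0],
    [0,0,0],
    [0,0,0]
  ],
  "angular": [
    [0,0,0],
    [0,0,0],
    [0,0,0],
    [0,0,0],
    [0,0,0],
    [0,0,0],
    [0,0,0]
  ],
  "claw": [0.6,0.8,1,1,1,1,1]
}}

```text
clock: 13.55
position: [0.5011, 0.1234, 0.0749]
ee_rot: [1.866, 2.527, -0.0]
force: [0.6, 0.1, 0.5]
width: 0.951
gripper_force: 0.0
```

Request:
{"op": "arm_command", "data": {
  "dp": [
    [0,0,-0.4],
    [0,0,-0.8],
    [0,0,-0.8],
    [0,0,-0.8],
    [0,0,-0.8],
    [0,0,-0.8],
    [0,0,-0.8],
    [0,0,-0.8],
    [0,0,-0.4],
    [0,0,0]
  ],
  "angular": [
    [0,0,0],
    [0,0,0],
    [0,0,0],
    [0,0,0],
    [0,0,0],
    [0,0,0],
    [0,0,0],
    [0,0,0],
    [0,0,0],
    [0,0,0]
  ],
  "claw": [1,1,1,1,1,1,1,1,1,1]
}}

```text
clock: 14.55
position: [0.5018, 0.1239, 0.2364]
ee_rot: [1.865, 2.526, 0.003]
force: [-0.9, -0.0, 0.6]
width: 1.002
gripper_force: 0.0
```

```bash
python3 - <<'E'
from st import *
from h import *
def mark(d):
    f=d["frame"].astype(int); P=pts(d)
    m=(f[...,0]>1.8*f[...,1])&(f[...,0]>1.8*f[...,2])&(np.hypot(P[...,0]-.5,P[...,1]-.124)<.04)
    v,u=np.nonzero(m); return len(u),ray(d,u.mean(),v.mean(),.0615).round(4)
w=arm.get_image("wrist")
print("before",mark(dict(np.load("w1.npz"))),"after",mark(w))
P=pts(w).reshape(-1,3); q=P[(abs(P[:,2]-.109)<.005)&(np.hypot(P[:,0]-.5,P[:,1]-.1246)<.03)]
r=cv2.minAreaRect((q[:,:2]*1e4).astype(np.float32)); print(r, np.median(q[:,2]))
b=cv2.resize(w["frame"][120:260,220:420,::-1],None,fx=4,fy=4,interpolation=cv2.INTER_CUBIC); cv2.imwrite("pics/w2c.png",b)
E
```

```text
14.55 p [0.5018 0.1239 0.2364] q [ 0.08  0.3  -0.54  1.79  0.18  1.1  -0.22] yaw 1.8698 z [ 0.003  0.001 -1.   ]
F [-0.9 -0.   0.6] T [-0.02  -0.158  0.017] 1.0015919110794114 0.0
before (8, array([0.4794, 0.1239, 0.0615])) after (3, array([0.4794, 0.1234, 0.0615]))
((5016.2255859375, 1252.281494140625), (362.29620361328125, 406.6783447265625), 84.82666778564453) 0.10886521593655946
```

View pics/w2c.png

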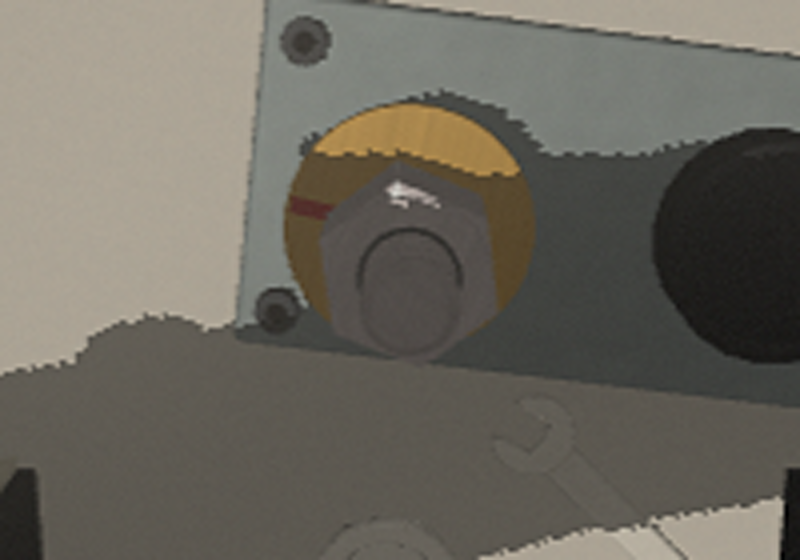

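The mark at crop (310,208) has moved by only 0.5 mm and the bystanders are in place. However, the nut's flats lie about 7° behind the tool, so it rocked in the pads, and the drag could be as low as 0.13 rad once thread friction is counted. I'll regrip squarely and nip it up slightly for margin.

Request:
{"op": "arm_command", "data": {
  "dp": [
    [0.07,0.01,0.45],
    [0,0,0.8],
    [0,0,0.8],
    [0,0,0.8],
    [0,0,0.8],
    [0,0,0.8],
    [0,0,0.8],
    [0,0,0.8],
    [0,0,0.4],
    [0,0,0]
  ],
  "angular": [
    [0,0,-0.9],
    [0,0,0],
    [0,0,0],
    [0,0,0],
    [0,0,0],
    [0,0,0],
    [0,0,0],
    [0,0,0],
    [0,0,0],
    [0,0,0]
  ],
  "claw": [1,1,1,1,1,1,1,1,1,1]
}}

```text
clock: 15.6
position: [0.4994, 0.1248, 0.0718]
ee_rot: [-1.689, -2.646, 0.004]
force: [0.8, 0.7, 0.8]
width: 0.998
gripper_force: 0.0
```

Request:
{"op": "arm_command", "data": {
  "dp": [
    [0,0,0],
    [0,0,0],
    [0,0,0],
    [0,0,0],
    [0,0,0],
    [0,0,0],
    [0,0,0],
    [0,0,0],
    [0,0,0]
  ],
  "angular": [
    [0,0,0],
    [0,0,0],
    [0,0,0],
    [0,0,0],
    [0,0,0],
    [0,0,0],
    [0,0,0],
    [0,0,0],
    [0,0,0]
  ],
  "claw": [0.5,0.3,0.3,0.3,0.3,0.3,0.3,0.3,0.3],
  "force": 60
}}

```text
clock: 16.5
position: [0.5012, 0.1255, 0.0737]
ee_rot: [1.691, 2.647, 0.001]
force: [1.3, 0.3, 0.6]
width: 0.391
gripper_force: 60.0
```

```bash
cat > tq.py <<'E'
from st import *
T=[]
for i in range(5): arm.get_image('top'); o=arm.observe(); T.append(np.r_[o['ft_torque'],o['joint_efforts'][6],o['gripper_force'],o['width']])
print(np.mean(T,0).round(3),o['clock'])
E
python3 tq.py
```

```text
16.5 p [0.5012 0.1255 0.0737] q [ 0.02  0.5  -0.5   1.97  0.34  0.75 -0.24] yaw 2.0048 z [ 0.001  0.    -1.   ]
F [1.3 0.3 0.6] T [ 0.141 -0.397 -0.012] 0.3909145033210442 59.99677952262573
[ 2.3500e-01 -4.9700e-01 -5.0000e-03 -5.0000e-03  5.9997e+01  3.9000e-01] 16.75
```

Request:
{"op": "arm_command", "data": {
  "dp": [
    [0,0,0],
    [0,0,0],
    [0,0,0],
    [0,0,0]
  ],
  "angular": [
    [0,0,0.4],
    [0,0,0.3],
    [0,0,0.1],
    [0,0,0]
  ],
  "claw": [0.3,0.3,0.3,0.3]
}}

```text
clock: 17.15
position: [0.5012, 0.1255, 0.0737]
ee_rot: [1.845, 2.542, 0.001]
force: [3.8, 1.2, -2.1]
width: 0.387
gripper_force: 60.0
```

```bash
python3 tq.py
```

```text
17.15 p [0.5012 0.1255 0.0737] q [-0.    0.5  -0.47  1.97  0.32  0.74 -0.34] yaw 1.886 z [ 0.001  0.    -1.   ]
F [ 3.8  1.2 -2.1] T [ 0.312 -0.903  0.472] 0.38707592916639855 60.00882906722836
[ 0.376 -1.005  0.539 -0.564 60.009  0.389] 17.4
```

Request:
{"op": "arm_command", "data": {
  "dp": [
    [0,0,0],
    [0,0,0],
    [0,0,0]
  ],
  "angular": [
    [0,0,0.1],
    [0,0,0.1],
    [0,0,0]
  ],
  "claw": [0.3,0.3,0.3]
}}

```text
clock: 17.7
position: [0.5013, 0.1255, 0.0737]
ee_rot: [1.885, 2.512, 0.001]
force: [4.4, 2.1, -2.0]
width: 0.387
gripper_force: 60.0
```

```bash
python3 tq.py
```

```text
17.7 p [0.5013 0.1255 0.0737] q [-0.01  0.49 -0.46  1.98  0.32  0.74 -0.37] yaw 1.854 z [ 0.001  0.    -1.   ]
F [ 4.4  2.1 -2. ] T [ 0.479 -1.196  0.604] 0.38738515212349633 60.01455275109038
[ 0.48  -1.165  0.606 -0.616 60.013  0.388] 17.95
```

Request:
{"op": "arm_command", "data": {
  "dp": [
    [0,0,0],
    [0,0,0],
    [0,0,0]
  ],
  "angular": [
    [0,0,0.15],
    [0,0,0.15],
    [0,0,0]
  ],
  "claw": [0.3,0.3,0.3]
}}

```text
clock: 18.25
position: [0.5013, 0.1255, 0.0737]
ee_rot: [1.942, 2.469, 0.001]
force: [5.6, 2.6, -2.0]
width: 0.384
gripper_force: 60.0
```

```bash
python3 tq.py
```

```text
18.25 p [0.5013 0.1255 0.0737] q [-0.02  0.49 -0.45  1.98  0.31  0.74 -0.41] yaw 1.8089 z [ 0.001  0.    -1.   ]
F [ 5.6  2.6 -2. ] T [ 0.451 -1.226  0.65 ] 0.3842865291825872 60.01681531313807
[ 0.457 -1.2    0.621 -0.643 60.014  0.389] 18.5
```

The torque is 0.63 N m and rising slowly as the washer slides, which is a clear margin below 0.8. Releasing.

Request:
{"op": "arm_command", "data": {
  "dp": [
    [0,0,0],
    [0,0,0],
    [0,0,0],
    [0,0,0],
    [0,0,0],
    [0,0,0],
    [0,0,0]
  ],
  "angular": [
    [0,0,0],
    [0,0,0],
    [0,0,0],
    [0,0,0],
    [0,0,0],
    [0,0,0],
    [0,0,0]
  ],
  "claw": [0.6,0.8,1,1,1,1,1]
}}

```text
clock: 19.2
position: [0.5008, 0.1252, 0.0736]
ee_rot: [-1.941, -2.47, 0.0]
force: [0.6, -0.8, -0.3]
width: 0.951
gripper_force: 0.0
```

Request:
{"op": "arm_command", "data": {
  "dp": [
    [0,0,-0.4],
    [0,0,-0.8],
    [0,0,-0.8],
    [0,0,-0.8],
    [0,0,-0.8],
    [0,0,-0.8],
    [0,0,-0.8],
    [0,0,-0.8],
    [0,0,-0.4],
    [0,0,0]
  ],
  "angular": [
    [0,0,0],
    [0,0,0],
    [0,0,0],
    [0,0,0],
    [0,0,0],
    [0,0,0],
    [0,0,0],
    [0,0,0],
    [0,0,0],
    [0,0,0]
  ],
  "claw": [1,1,1,1,1,1,1,1,1,1]
}}

```text
clock: 20.2
position: [0.5015, 0.1256, 0.2352]
ee_rot: [1.94, 2.469, 0.003]
force: [0.3, 0.1, 0.1]
width: 0.999
gripper_force: 0.0
```

```bash
python3 - <<'E'
from st import *
from h import *
w=arm.get_image("wrist"); f=w["frame"].astype(int); P=pts(w)
m=(f[...,0]>1.6*f[...,1])&(f[...,1]<1.35*f[...,2])&(np.hypot(P[...,0]-.5,P[...,1]-.124)<.04)
v,u=np.nonzero(m); print(len(u), ray(w,u.mean(),v.mean(),.0615))
w0=dict(np.load("w1.npz")); f=w0["frame"].astype(int); P0=pts(w0)
m=(f[...,0]>1.6*f[...,1])&(f[...,1]<1.35*f[...,2])&(np.hypot(P0[...,0]-.5,P0[...,1]-.124)<.04)
v,u=np.nonzero(m); print(len(u), ray(w0,u.mean(),v.mean(),.0615))
P=P.reshape(-1,3); q=P[(abs(P[:,2]-.109)<.005)&(np.hypot(P[:,0]-.5,P[:,1]-.1246)<.03)]
print(cv2.minAreaRect((q[:,:2]*1e4).astype(np.float32)))
E
```

```text
20.2 p [0.5015 0.1256 0.2352] q [ 0.06  0.3  -0.51  1.79  0.17  1.09 -0.27] yaw 1.8096 z [ 0.003  0.001 -1.   ]
F [0.3 0.1 0.1] T [-0.022 -0.134 -0.048] 0.998736306707938 0.0
35 [0.48054404 0.11877107 0.0615    ]
42 [0.49651902 0.17117419 0.0615    ]
((5017.3359375, 1251.99658203125), (359.63922119140625, 405.8382568359375), 24.311857223510742)
```

```bash
python3 - <<'E'
from st import *
from h import *
w=arm.get_image("wrist"); np.savez("w3.npz",**w); t=arm.get_image("top"); t0=dict(np.load("top0.npz"))
for d in (dict(np.load("w1.npz")),w):
    f=d["frame"].astype(int); P=pts(d); m=((f[...,0]-f[...,1]>25)&(abs(f[...,1]-f[...,2])<12)&(abs(P[...,2]-.062)<.006)&(np.hypot(P[...,0]-.5,P[...,1]-.124)<.035)).astype(np.uint8)
    n,l,s_,c=cv2.connectedComponentsWithStats(m); k=1+s_[1:,4].argmax(); print(s_[k],ray(d,*c[k],.0615).round(4))
a=cv2.resize(w["frame"][130:230,230:370,::-1],(560,400),interpolation=cv2.INTER_CUBIC)
cv2.imwrite("pics/f.png",a)
E
```

```text
20.25 p [0.501  0.1253 0.2339] q [ 0.06  0.3  -0.51  1.79  0.17  1.09 -0.27] yaw 1.8096 z [ 0.001  0.    -1.   ]
F [-0.6 -0.8  0.1] T [-0.039 -0.086  0.024] 0.999707660136395 0.0
[338 173  10   8  36] [0.4771 0.1235 0.0615]
[293 173  10   5  37] [0.4764 0.123  0.0615]
```

View pics/f.png

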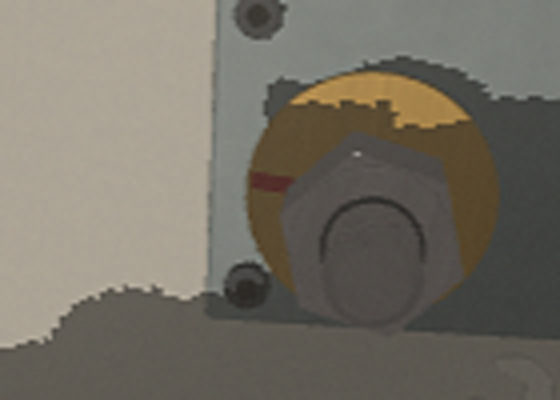

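The red mark at crop (270,183) is within 1 mm of its start, and the gripper is clear of everything. Handing in.

```bash
python3 -c "
from cell import arm
print(arm.sign_off())"
```

```text
the job is handed in; nothing more can be done
None
```

I ran the nut down onto the washer, tightened it to about 0.63 N m and released it. The washer drag, at least 0.16 rad, is inferred from torque and not seen; the collar mark stayed within 1 mm. The job is handed in, but no verdict came back.

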